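# Drift the lamp mount's holes into line and fit its bolt

## Task

The steel strap on the reading lamp's wooden mount hangs on its first screw and has swung out of line, so its holes no longer meet those hidden in the wood beneath. Take the tapered drift pin from the wooden stand, put its tip through the strap's outer hole and, feeling along the wood, drag the strap round until the pin finds the hole and goes down with its collar flush on the strap; leave it standing there and then fit the thumb bolt fully home in the middle hole. Do not force either part (the wood splits above about 40 N), and leave the other things on the stool where they are.

Things in the scene. Friction and masses are not known exactly. Their poses are not given: they have to be found in the camera images.
- foot: Lamp mount: fixed dark wooden block, 200 x 124 mm, 50 mm tall, long way along its x (from x = -38 to +162 mm). z up. Origin on the stool's surface under the first screw (round head 20 mm wide, top 62 mm up), about which the strap turns. Over 40 N between the drift or bolt and the mount (wood or strap) splits it.
- strap (a joint): Angle of the steel strap about the first screw (rad), 0 along the block's x axis, positive counter-clockwise seen from above. It starts at 0.09 to 0.115 and stays where it is left; it turns stiffly (about 0.3 N m of friction, so 2.4 N sideways at the outer hole) and can be dragged along by the drift. It is in line with the wood's holes at some smaller angle, not below -0.1, different each time.
- strap_drift_hole (a point): Centre of the strap's outer hole (17 mm wide; strap 186 x 80 mm, 5 mm thick) at its top face, 55.4 mm up, 125 mm from the screw. The 17 mm drift hole in the wood, also 125 mm from the screw and 42 mm deep, is not measured and hidden under the strap: on the arc about the screw, up to 28 mm clockwise (seen from above) of where this point starts. The wood between is flat, 5.4 mm below this point.
- strap_bolt_hole (a point): Centre of the strap's middle hole (12 mm wide) at its top face, 65 mm from the screw. The wood's 12 mm bolt hole is 65 mm from the screw on the line from screw to wood's drift hole, so it is under this point once the drift is home.
- stand: Fixed light wooden stand 60 x 150 x 45 mm, origin under its centre, longer way along its y. Two 20 mm holes at y = -40 and +40 mm hold the drift and the bolt, either way round, heads up with their collars resting on its top.
- drift_grip (a point): Steel drift pin (about 120 g): point half-way up its square grip, 14 x 14 mm, 36 mm tall, standing on a round collar 25 mm wide, 4 mm thick. The point is 24 mm above the collar's underside and 16 mm below the grip's top. z along the pin, up; x, y across the grip's faces. Below the collar 38 mm: 14 mm of straight 16 mm shank, then a taper to 13.6 mm and a bevelled 12 mm tip.
- drift_tip (a point): Lower end of the drift pin, 62 mm below drift_grip; with the pin home it is 38 mm below the strap's top face.
- bolt_grip (a point): Steel thumb bolt (about 60 g): point on its flat thumb wing, 24 mm along x, 10 mm thick along y, 30 mm tall, standing on a round collar 25 mm wide, 4 mm thick. The point is 24 mm above the collar's underside and 10 mm below the wing's top. z up along the bolt. Below the collar a plain straight 10 mm shank, 34 mm long with a 3 mm chamfer; no thread to turn.
- bolt_tip (a point): Lower end of the bolt, 58 mm below bolt_grip; with the bolt home it is 34 mm below the strap's top face.
- glass: Bystander: steel glass, 72 mm wide, 105 mm tall; origin under its centre.
- bowl: Bystander: green ceramic bowl of hair pins, 110 mm wide, 45 mm tall; origin under its centre.
- spec_holder: Bystander: wooden spectacle holder with spectacles, about 110 mm wide and 120 mm tall; origin under its centre.
- tube_box: Bystander: yellow tube-shaped plastic box with snap lid, upright, 51 mm wide, 142 mm tall; origin under its centre.
- comb: Bystander: black comb lying flat, 150 x 30 mm, 6 mm thick.
- book: Bystander: closed book lying flat, 200 x 135 x 22 mm.

How it is judged (in metres and radians):
On the way, in this order (a step that is already met when the one before it is completed fails the run):
1. the drift pin is home in the outer hole, its collar flush on the strap (z of drift_tip in the frame of foot below 0.0205 m and horizontal distance between drift_tip and strap_drift_hole below 0.005 m and angle between drift_tip's own z axis and vertical below 0.08 rad), for 0.2 s.
2. then the bolt is fully home in the middle hole (z of bolt_tip in the frame of foot below 0.0245 m and horizontal distance between bolt_tip and strap_bolt_hole below 0.005 m and angle between bolt_tip's own z axis and vertical below 0.12 rad), for 0.2 s.
At the end, for the whole second after the job is handed in: The drift stands home in the outer hole and the bolt in the middle hole, both through the strap into the wood, collars within 3 mm of the strap's top face, tips within 5 mm of their strap hole's centre sideways, tilted less than 0.08 rad (drift) and 0.12 rad (bolt), the strap at rest (all of step 1 and all of step 2 and velocity of joint strap below 0.05 rad/s); the robot touches nothing.
It fails at once if the drift is forced: more than 40 N between it and the mount (contact force between drift and foot above 40 N).
It fails at once if the bolt is forced: more than 40 N between it and the mount (contact force between bolt and foot above 40 N).
It fails at once if a bystander is moved more than 25 mm (distance of any of glass, bowl, spec_holder, tube_box, comb, book from where it was at the start of the episode above 0.025 m).
It also fails if it takes over 72 s, if anything falls off the work surface, if the arm or the gripper's body presses on something with over 40 N, if the wrist force passes 120 N, or if a joint passes its speed limit or range.

## Robot

A 6-joint arm with a two-finger parallel gripper is mounted at the origin on the work surface. World frame = base frame: x ahead of the robot, y to its left, z up, the work surface at z = 0. Lengths are in mm, angles in rad, forces in N, time in s.
With the tool pointing down it reaches from about 300 to 775 mm from the base axis. Payload 14.6 kg.
Tool frame: the origin (TCP) lies on the centre line of the jaws, within the pads' length; the fingertips stand 11 mm ahead of it and the grasp point (between the pads) lies 8 mm behind it; x points along the fingers, y is the direction in which the jaws open and shut, and the axes are right-handed (so a half turn about x gives the same grasp; the last joint's range is limited). The gripper opens to 94 mm and grips with 3 to 60 N. Pads are 16 mm wide; open, the fingers measure 119 mm over their backs; the gripper's body (75 mm by 177 mm) begins 78 mm behind the grasp point.
Start: joints at [-1.2, 0.3, 1.521, -0, 1.321, -0.067], TCP at [233.163, -498.121, 216.446] pointing down, gripper open.
Joint ranges: [-3.03, 3.03], [-0.79, 2.21], [0.23, 2.52], [-1.04, 4.18], [0, 3.07], [-2.55, 2.55]. Speed limits (rad/s): [2.22, 2.22, 2.57, 3.14, 3.14, 3.14].

## Interface

Orientations are given as [roll, pitch, yaw] about the fixed x, y, z axes, in that order (R = Rz(yaw) Ry(pitch) Rx(roll)).
In Python, from cell import manip gives the robot as it stands.
- The arm moves only by the shell command python3 -m handwheel 'ROWS' [OPENING] [FORCE]. ROWS is JSON, a list of rows, each a list of 2 entries, a list of its own where there are three numbers: the shift along the tool's x, y, z in mm, then the turn about the tool's x in rad. In form: [[[x, y, z], spin], ...]. A call has exactly 10 rows; each row shifts and turns the commanded pose from where the row before left it, along the tool's axes as they then stand; what a row does not reach is not made up. A row lasts 1/8 s, in which the tool goes at most 62.5 mm and 10.7 degrees, less where a joint would pass 70% of its speed; a pose out of reach is approached as far as the arm can. A call with a gripper value outside its range is refused whole. OPENING is the closure in counts, from 0 (fully open) to 255 (shut), set as the call begins (- or left out, the last holds). The fingers move at their own pace and stop on an object; FORCE is the grip in N (left out, the last holds). Time passes only in rows, so rows that do not move let the fingers close, or fill a call up. It gives the time, the measured TCP pose, the force and the opening at its end, in the units of the state.
- manip.read_state(): the state, without advancing time (a new reading comes with each control period).
- manip.camera(name): name is "scene" or "top" or "wrist"; returns a dict with "pixels" (480x640x3 uint8, red, green, blue), "z_map" (480x640 float32, mm along the optical axis (not along the pixel's ray), 0 where there is no reading), "mtx" (3x3 intrinsics, pixels), "xyz" and "orientation" of the camera in the world. Camera axes: x right, y up, looking along -z (the intrinsics and any distortion apply to the point x, -y, -z); pixel columns grow to the right and rows downward; lengths in mm; the calibration is good to about 2 mm. A picture is of the moment at which its call begins.
- manip.sign_off(): hands the job in, once; it reports no verdict.
Trained networks look in the newest picture that a camera, given by its name, has taken for a name from the list of things; names that differ only in an ending like _2 or _b are one class to them, and where a whole thing is asked for, a point or a joint stands for the part that bears it (a point fixed in the world has none). Each returns a list of dicts, best first, with "confidence" (0 to 1); they miss things now and then, are a little off and sometimes report something else, mostly with a low value. They report only what shows in the picture. A call takes as long as a camera call.
- manip.cut_out(target, camera): "region" (480x640 bool, what is visible of it) and "centre" ([column, row] in pixels, amid what is visible of it).
The state is a dict: "clock": time; "joints": joint angles; "qd": joint speeds; "effort": joint torques, N m; "eef_pos": TCP position; "eef_rot": TCP orientation; "wrist_force": force on the tool from outside, world axes, zero at the start; "moment": the same for the moment, N m; "finger_gap": finger opening in mm.
Only numpy, scipy, OpenCV 4.12 (cv2) and the standard library are available. Lean on these libraries where they do the work, as an engineer would, in place of code of your own. Each camera call takes 0.05 s, during which the arm holds its last target. There are 200 camera calls.

## Working session

There is one attempt and no reset: what is moved stays moved. The work goes in short steps, Python scripts to look and compute and a shell command to move; the robot and the scene stay as the last step left them, time stands still between calls to the robot, and variables do not carry over. Pictures are saved under pics/ and viewed, about 8 in all and at most 12, crops included, and the job is handed in when it is done.

```bash
ls; mkdir -p pics
cat > h.py <<'E'
import numpy as np, cv2
from scipy.spatial.transform import Rotation as R
from cell import manip
def Rm(o): return R.from_euler('xyz',o).as_matrix()
def world(c,uv,z=None):
    """pixel(s)-> world via z_map, or ray-plane at height z"""
    uv=np.atleast_2d(np.asarray(uv,float)); K=np.array(c['mtx']); M=Rm(c['orientation']); o=np.array(c['xyz'])
    d=np.c_[(uv[:,0]-K[0,2])/K[0,0],-(uv[:,1]-K[1,2])/K[1,1],-np.ones(len(uv))]@M.T
    if z is None:
        s=c['z_map'][uv[:,1].round().astype(int),uv[:,0].round().astype(int)][:,None]
    else: s=((z-o[2])/d[:,2])[:,None]
    return o+d*s
def cloud(c,mask):
    v,u=np.nonzero(mask&(c['z_map']>0)); return world(c,np.c_[u,v])
def save(c,n): cv2.imwrite(f'pics/{n}.png',c['pixels'][:,:,::-1])
E
python3 - <<'E'
from h import *
s=manip.read_state(); print({k:np.round(v,3).tolist() for k,v in s.items()})
names="foot strap strap_drift_hole strap_bolt_hole stand drift_grip bolt_grip glass bowl spec_holder tube_box comb book".split()
for cam in("top","scene"):
    c=manip.camera(cam); save(c,cam+'0'); print(cam,np.round(c['xyz'],1),np.round(c['orientation'],3),np.round(c['mtx'],1).tolist())
    for n in names:
        for r in manip.cut_out(n,cam)[:2]:
            p=cloud(c,r['region'])
            print(n,round(r['confidence'],2),np.round(r['centre']),r['region'].sum(),np.round(np.median(p,0)) if len(p) else '', np.round(np.percentile(p,[2,98],axis=0)).tolist() if len(p) else '')
a=cv2.imread('pics/top0.png');cv2.imwrite('pics/both.png',cv2.resize(np.vstack([a,cv2.imread('pics/scene0.png')])[:,:],(400*2-160,960)))
E
```

```text
pics
{'clock': 0.0, 'joints': [-1.2, 0.3, 1.522, -0.0, 1.321, -0.067], 'qd': [-0.001, 0.0, 0.001, -0.002, -0.001, 0.002], 'effort': [0.001, -53.181, -35.274, 0.071, 0.024, -0.0], 'eef_pos': [233.07, -497.909, 215.9], 'eef_rot': [-1.628, 1.57, 1.951], 'wrist_force': [0.087, -0.642, -0.345], 'moment': [-0.014, -0.022, 0.002], 'finger_gap': 93.764}
top [ 375.8   34.2 1012.1] [ 0.195 -0.009 -1.582] [[459.3, 0.0, 318.1], [0.0, 459.3, 237.2], [0.0, 0.0, 1.0]]
foot 0.61 [257. 250.] 5478 [538. 152.  52.] [[444.0, 81.0, 5.0], [639.0, 223.0, 58.0]]
strap 0.62 [253. 249.] 3144 [540. 161.  54.] [[454.0, 103.0, 50.0], [628.0, 219.0, 58.0]]
strap_drift_hole 0.81 [256. 248.] 3255 [541. 161.  54.] [[454.0, 102.0, 50.0], [628.0, 221.0, 58.0]]
strap_drift_hole 0.53 [438. 243.] 129 [ 548. -227.   66.] [[540.0, -238.0, 44.0], [559.0, -220.0, 85.0]]
strap_bolt_hole 0.87 [253. 250.] 3239 [541. 161.  54.] [[454.0, 101.0, 50.0], [630.0, 220.0, 58.0]]
strap_bolt_hole 0.47 [257. 252.] 5526 [538. 152.  52.] [[444.0, 81.0, 2.0], [640.0, 224.0, 58.0]]
stand 0.72 [416. 247.] 2060 [ 543. -187.   43.] [[511.0, -264
[... 1800 characters left out ...]
32.0, -163.0, 45.0], [556.0, -147.0, 78.0]]
bolt_grip 0.36 [206. 274.] 161 [ 558. -233.   65.] [[546.0, -239.0, 47.0], [562.0, -224.0, 84.0]]
glass 0.71 [263. 316.] 2394 [ 737. -216.   71.] [[688.0, -245.0, -0.0], [756.0, -179.0, 104.0]]
bowl 0.87 [357. 311.] 2054 [777. -46.  27.] [[736.0, -106.0, 1.0], [837.0, -5.0, 45.0]]
spec_holder 0.95 [352. 177.] 553 [353. 334.  15.] [[296.0, 296.0, -0.0], [385.0, 376.0, 114.0]]
tube_box 0.72 [ 95. 260.] 1820 [ 415. -399.   88.] [[381.0, -419.0, 4.0], [422.0, -374.0, 142.0]]
comb 0.87 [176. 362.] 1115 [ 675. -360.    4.] [[605.0, -396.0, 0.0], [733.0, -325.0, 7.0]]
book 0.62 [434. 204.] 2439 [598. 403.  20.] [[493.0, 324.0, -1.0], [697.0, 507.0, 23.0]]
```

Run:
```python
import cv2,numpy as np
t=cv2.imread('pics/top0.png');s=cv2.imread('pics/scene0.png')
f=lambda a:cv2.resize(a,(400,300),interpolation=cv2.INTER_CUBIC)
cv2.imwrite('pics/v1.png',np.vstack([np.hstack([f(t[188:308,175:335]),f(t[197:297,350:484])]),np.hstack([f(s[150:300,250:450]),f(s[210:330,150:310])])]))
```

```text
(no output)
```

View pics/v1.png

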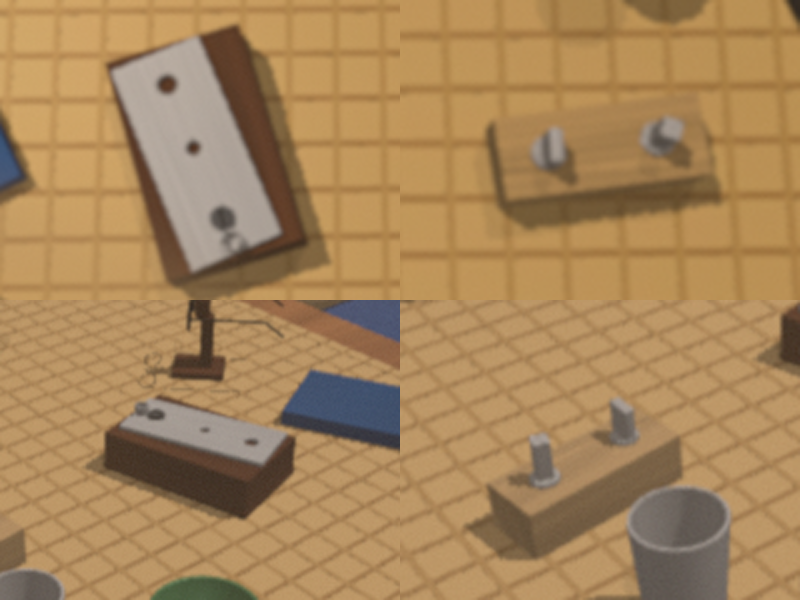

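View pics/top0.png

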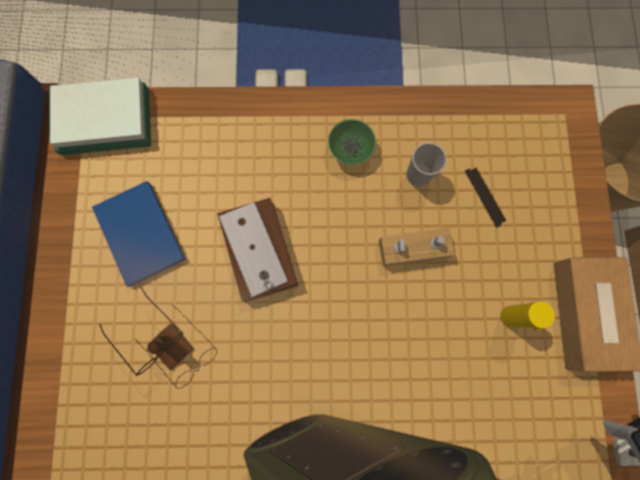

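Run:
```python
from h import *
s=manip.read_state(); print('tool axes cols\n',Rm(s['eef_rot']).round(3))
c=manip.camera('top'); K=c['mtx']
# strap pixel picks
pix={'drift_hole':(241.8,221.6,55.4),'bolt_hole':(252.2,246.8,55.4),'screw':(264.2,275.2,62)}
P={n:world(c,[(u,v)],z)[0] for n,(u,v,z) in pix.items()}
d=world(c,[(p[0],p[1]) for p in pix.values()])
for (n,p),q in zip(P.items(),d): print(n,p.round(1),q.round(1))
print([np.linalg.norm((P[a]-P['screw'])[:2]).round(1) for a in('drift_hole','bolt_hole')])
m=manip.cut_out('stand','top')[0]['region']; p=cloud(c,m); p=p[abs(p[:,2]-44)<4]
r=cv2.minAreaRect(p[:,:2].astype(np.float32)); print('stand',r)
m=manip.cut_out('foot','top')[0]['region']; p=cloud(c,m); p=p[abs(p[:,2]-52)<7]
print('foot',cv2.minAreaRect(p[:,:2].astype(np.float32)))
w=manip.camera('wrist'); print('wrist in tool:',(Rm(s['eef_rot']).T@(np.array(w['xyz'])-s['eef_pos'])).round(1),'\n',(Rm(s['eef_rot']).T@Rm(w['orientation'])).round(2), np.round(w['mtx'],1).tolist())
```

```text
tool axes cols
 [[-0.     0.424 -0.906]
 [-0.    -0.906 -0.424]
 [-1.     0.     0.   ]]
drift_hole [599.8 185.3  55.4] [601.  186.2  50.3]
bolt_hole [544.9 162.3  55.4] [545.9 163.   49.8]
screw [483.8 135.6  62. ] [483.7 135.5  62.6]
[np.float64(126.2), np.float64(66.7)]
stand ((548.14404296875, -228.83157348632812), (20.887344360351562, 11.22015380859375), 42.70646667480469)
foot ((544.4708251953125, 154.9427032470703), (197.07212829589844, 120.3171157836914), 16.868328094482422)
wrist in tool: [-167.6   -0.3  -74.2] 
 [[ 0.    0.26 -0.97]
 [ 1.    0.    0.  ]
 [ 0.   -0.97 -0.26]] [[428.3, 0.0, 311.2], [0.0, 428.3, 244.5], [0.0, 0.0, 1.0]]
```

```bash
python3 -m handwheel '[[[0,-18,-52],0],[[0,-18,-52],0],[[0,-18,-52],0],[[0,-18,-52],0],[[0,-18,-52],0],[[0,-18,-52],0],[[0,-18,-52],0],[[30,-18,-52],0],[[30,0,0],0],[[0,0,0],0]]' 0
python3 - <<'E'
from h import *
s=manip.read_state(); print(np.round(s['eef_pos'],1),Rm(s['eef_rot']).round(3).tolist(),np.round(s['joints'],2))
c=manip.camera('wrist'); save(c,'w1')
for n in('stand','drift_grip','bolt_grip'):
    for r in manip.cut_out(n,'wrist')[:2]:
        p=cloud(c,r['region']); print(n,round(r['confidence'],2),np.round(r['centre']),np.round(np.percentile(p,[2,50,98],axis=0)).tolist())
        if n!='stand':
            q=p[p[:,2]>np.percentile(p[:,2],98)-5]; print(' top',len(q),q.mean(0).round(1),cv2.minAreaRect(q[:,:2].astype(np.float32)))
        else:
            q=p[abs(p[:,2]-45)<3]; print(' top',cv2.minAreaRect(q[:,:2].astype(np.float32)))
cv2.imwrite('pics/w1c.png',cv2.resize(c['pixels'][80:440,80:560,::-1],(800,600)))
E
```

```text
clock: 2.85
eef_pos: [548.0, -190.7, 154.6]
eef_rot: [-0.827, 1.567, 2.753]
wrist_force: [-0.1, -0.5, 0.1]
finger_gap: 94.2
[ 548.  -190.7  154.6] [[-0.004, 0.425, -0.905], [0.002, -0.905, -0.425], [-1.0, -0.003, 0.003]] [-0.4   0.42  1.5  -0.    1.22  0.73]
stand 0.93 [308. 236.] [[516.0, -262.0, 12.0], [555.0, -187.0, 44.0], [583.0, -118.0, 46.0]]
 top ((547.70458984375, -190.41769409179688), (60.44207000732422, 150.1522979736328), 6.715696334838867)
drift_grip 0.77 [369. 268.] [[543.0, -240.0, 44.0], [556.0, -226.0, 69.0], [564.0, -219.0, 85.0]]
 top 567 [ 552.9 -229.3   84.2] ((552.5756225585938, -229.8319854736328), (14.340106010437012, 14.105371475219727), 73.65581512451172)
bolt_grip 0.96 [249. 230.] [[533.0, -162.0, 47.0], [545.0, -151.0, 74.0], [555.0, -140.0, 79.0]]
 top 666 [ 543.8 -150.7   78.1] ((543.1615600585938, -150.62881469726562), (24.06406021118164, 10.024752616882324), 1.179207682609558)
```

View pics/w1c.png

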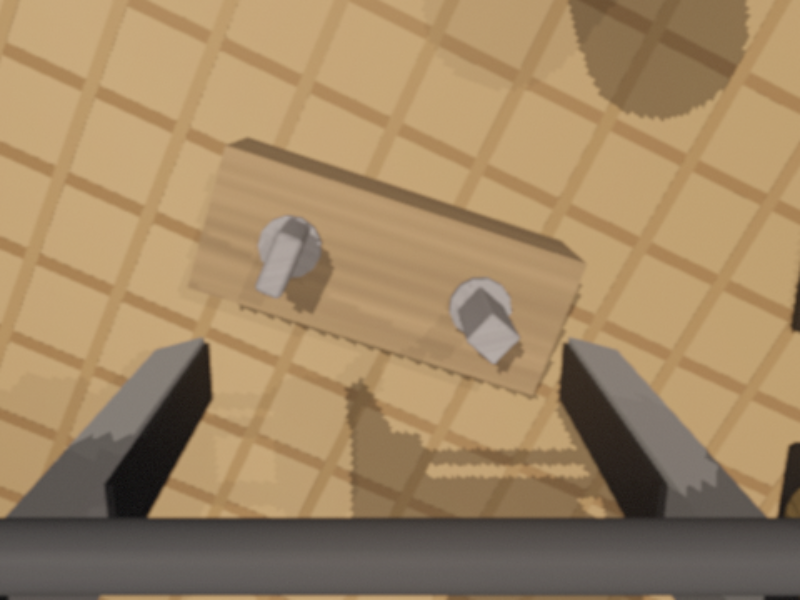

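```bash
python3 -m handwheel '[[[0,37.3,12.4],0],[[0,0,0],0.181],[[0,0,0],0.181],[[0,0,0],0.181],[[0,0,0],0.181],[[20,0,0],0],[[30,0,0],0],[[0,0,0],0],[[0,0,0],0],[[0,0,0],0]]' 140
python3 - <<'E'
from h import *
s=manip.read_state(); M=Rm(s['eef_rot']); print(np.round(s['eef_pos'],1),M.round(3).tolist(),np.round(s['joints'],2))
print('y ang',np.degrees(np.arctan2(M[1,1],M[0,1])))
c=manip.camera('wrist'); save(c,'w2')
for r in manip.cut_out('drift_grip','wrist')[:1]:
    p=cloud(c,r['region']); print(round(r['confidence'],2),np.round(r['centre']),len(p))
    q=p[(p[:,2]>79)&(p[:,2]<90)]; print(' top',len(q),q.mean(0).round(1),cv2.minAreaRect(q[:,:2].astype(np.float32)))
    print((M.T@(np.array([552.6,-229.8,69])-s['eef_pos'])).round(1))
E
```

```text
clock: 4.3
eef_pos: [553.9, -230.9, 108.1]
eef_rot: [3.006, 1.569, -0.422]
wrist_force: [-0.0, 0.7, 1.7]
finger_gap: 42.6
[ 553.9 -230.9  108.1] [[0.002, -0.283, -0.959], [-0.001, -0.959, 0.283], [-1.0, 0.0, -0.002]] [-0.46  0.51  1.49  0.    1.14  1.4 ]
y ang -106.41014946746091
0.7 [307. 275.] 1968
 top 862 [ 553.5 -230.4   84.1] ((552.6025390625, -230.1758270263672), (13.548457145690918, 14.473389625549316), 73.58406066894531)
[39.1 -0.7  1.6]
```

```bash
python3 -m handwheel '[[[15,0,1.3],0],[[15,0,0],0],[[13,0,0],0],[[0,0,0],0],[[0,0,0],0],[[0,0,0],0],[[0,0,0],0],[[0,0,0],0],[[0,0,0],0],[[0,0,0],0]]' && python3 -m handwheel '[[[0,0,0],0],[[0,0,0],0],[[0,0,0],0],[[0,0,0],0],[[0,0,0],0],[[0,0,0],0],[[0,0,0],0],[[0,0,0],0],[[0,0,0],0],[[0,0,0],0]]' 255 40
python3 - <<'E'
from h import *
c=manip.camera('wrist'); save(c,'w3'); print(manip.read_state()['eef_pos'])
E
```

```text
clock: 5.65
eef_pos: [552.1, -230.1, 63.6]
eef_rot: [-2.988, 1.571, -0.132]
wrist_force: [-0.3, -0.1, -0.1]
finger_gap: 42.3
clock: 6.9
eef_pos: [552.1, -230.1, 63.5]
eef_rot: [-1.867, 1.571, 0.989]
wrist_force: [-0.6, -0.3, 0.8]
finger_gap: 14.0
[ 552.0995876  -230.13456621   63.52145177]
```

View pics/w3.png

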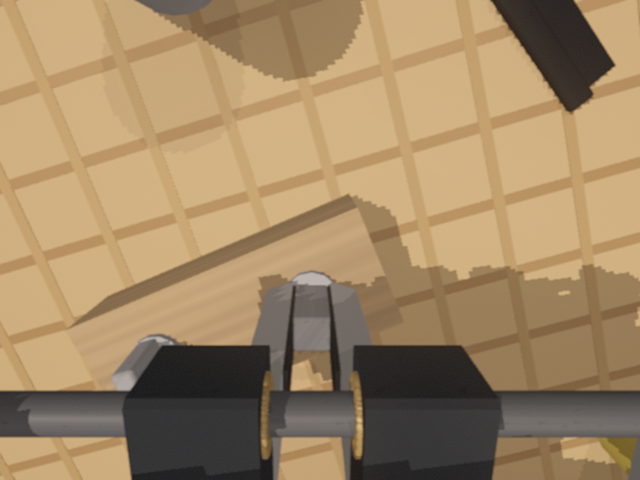

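```bash
python3 -m handwheel '[[[-50,0,0],0],[[-50,0,0],0],[[0,-46.8,14.7],0],[[0,-46.8,14.7],0],[[0,-46.8,14.7],0],[[0,-46.8,14.7],0],[[0,-46.8,14.7],0],[[0,-46.8,14.7],0],[[0,-46.8,14.7],0],[[0,-46.8,14.7],0]]'; python3 -m handwheel '[[[0,0,0],-0.1725],[[0,0,0],-0.1725],[[0,0,0],-0.1725],[[0,0,0],-0.1725],[[0,0,0],0],[[0,0,0],0],[[0,0,0],0],[[0,0,0],0],[[0,0,0],0],[[0,0,0],0]]'
python3 - <<'E'
from h import *
s=manip.read_state(); M=Rm(s['eef_rot']); print(np.round(s['eef_pos'],1),M.round(3).tolist(),np.round(s['joints'],2))
c=manip.camera('wrist'); save(c,'w4')
c=manip.camera('top'); save(c,'t4')
E
```

```text
clock: 8.2
eef_pos: [544.7, 163.9, 163.5]
eef_rot: [0.48, 1.571, -2.947]
wrist_force: [1.1, -0.7, -1.2]
finger_gap: 13.9
clock: 9.45
eef_pos: [545.0, 162.2, 163.5]
eef_rot: [-2.43, 1.571, 1.115]
wrist_force: [-0.2, 0.3, -2.0]
finger_gap: 13.9
[545.  162.2 163.5] [[0.0, 0.393, -0.92], [0.0, -0.92, -0.393], [-1.0, -0.0, -0.0]] [0.22 0.39 1.53 0.   1.22 1.39]
```

View pics/w4.png

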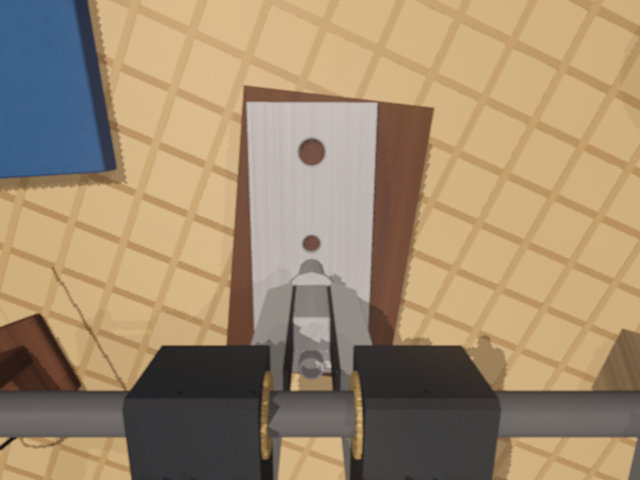

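Run:
```python
from h import *
s=manip.read_state(); M=Rm(s['eef_rot'])
c=manip.camera('wrist'); g=cv2.cvtColor(c['pixels'],cv2.COLOR_RGB2HSV); P=[]
for (u,v,w) in ((312,152,20),(312,243,12)):
    sub=(g[v-w:v+w,u-w:u+w,1]>70).astype(np.uint8)
    n,l,st,ce=cv2.connectedComponentsWithStats(sub); i=1+np.argmax(st[1:,4])
    uv=ce[i]+[u-w,v-w]; p=world(c,[uv],55.4)[0]; P.append(p)
    print(uv.round(1),st[i],p.round(2), 'rel tool',(M.T@(p-s['eef_pos'])).round(2))
m=np.zeros((480,640),bool);m[180:220,270:300]=1;m[180:220,325:355]=1
print('strap z',np.median(cloud(c,m)[:,2]),'tip depth',world(c,[(312,266)]).round(1))
d=(P[0]-P[1])[:2];print('dist',np.linalg.norm(d),'ang',np.arctan2(d[1],d[0]));u=d/np.linalg.norm(d)
print('screw',P[0][:2]-125*u)
```

```text
[311.5 151.8] [  8   8  24  25 478] [601.46 186.55  55.4 ] rel tool [108.14  -0.19 -61.46]
[311.1 242.8] [  4   5  15  14 167] [546.85 163.55  55.4 ] rel tool [108.13  -0.49  -2.2 ]
strap z 54.804825166515684 tip depth [[552.4 165.3 124.1]]
dist 59.25926024581413 ang 0.39849980230055837
screw [486.25855824 138.04423063]
```

Run:
```python
from h import *
s=manip.read_state(); M=Rm(s['eef_rot'])
c=manip.camera('wrist'); save(c,'w5')
C=Rm(c['orientation']);K=c['mtx']
for t in([56.5,0,-6],[56.5,0,-6.4],[56.5,6,0],[56.5,-6,0],[18.5,0,-12.5],[22.5,0,-12.5],[18.5,12.5,0]):
    q=C.T@(np.array(s['eef_pos'])+M@np.array(t)-c['xyz']); print(t,(K[0,0]*q[0]/-q[2]+K[0,2]).round(1),(K[1,1]*-q[1]/-q[2]+K[1,2]).round(1))
cv2.imwrite('pics/w5c.png',cv2.resize(c['pixels'][220:345,240:385,::-1],(696,600),interpolation=cv2.INTER_NEAREST))
```

```text
[56.5, 0, -6] 311.9 259.9
[56.5, 0, -6.4] 311.9 259.2
[56.5, 6, 0] 322.8 270.4
[56.5, -6, 0] 301.0 270.4
[18.5, 0, -12.5] 312.0 270.6
[22.5, 0, -12.5] 312.0 267.8
[18.5, 12.5, 0] 338.9 296.1
```

View pics/w5c.png

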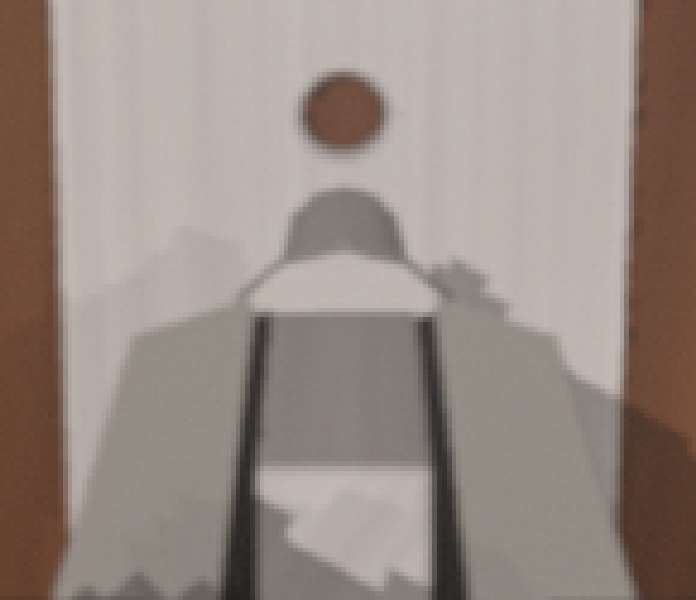

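```bash
python3 -m handwheel '[[[0,-0.2,-31.1],0],[[0,0,-30],0],[[0,0,0],0],[[0,0,0],0],[[20,0,0],0],[[20,0,0],0],[[8,0,0],0],[[0,0,0],0],[[0,0,0],0],[[0,0,0],0]]'
python3 - <<'E'
from h import *
s=manip.read_state(); M=Rm(s['eef_rot']); print(np.round(s['eef_pos'],1),M.round(3).tolist(),np.round(s['joints'],2))
c=manip.camera('wrist'); save(c,'w6')
cv2.imwrite('pics/w6c.png',cv2.resize(c['pixels'][200:345,240:385,::-1],(600,600),interpolation=cv2.INTER_CUBIC))
E
```

```text
clock: 10.9
eef_pos: [601.3, 186.5, 116.3]
eef_rot: [2.986, 1.57, 0.248]
wrist_force: [-0.0, -0.5, -0.3]
finger_gap: 13.7
[601.3 186.5 116.3] [[0.001, 0.393, -0.92], [0.0, -0.92, -0.393], [-1.0, 0.0, -0.001]] [0.24 0.57 1.38 0.   1.19 1.41]
```

View pics/w6c.png

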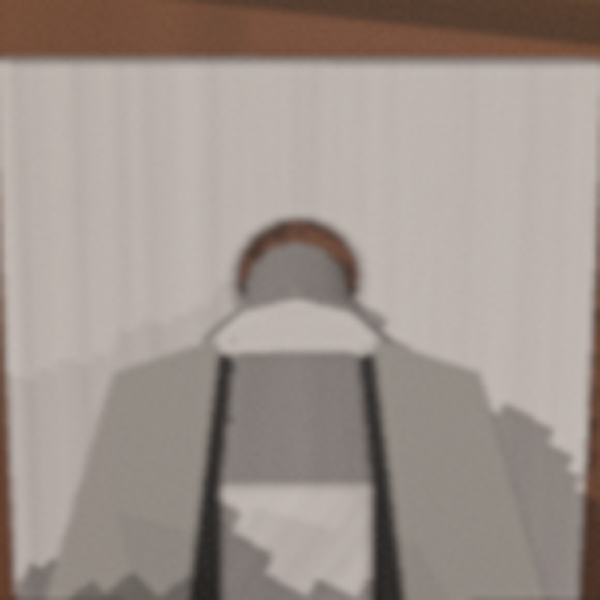

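```bash
python3 -m handwheel '[[[3,0,0],0],[[2,0,0],0],[[2,0,0],0],[[1,0,0],0],[[0.5,0,0],0],[[0.5,0,0],0],[[0.5,0,0],0],[[0,0,0],0],[[0,0,0],0],[[0,0,0],0]]'; python3 -m handwheel '[[[0.3,0,0],0],[[0.3,0,0],0],[[0,0,0],0],[[0,0,0],0],[[0,0,0],0],[[0,0,0],0],[[0,0,0],0],[[0,0,0],0],[[0,0,0],0],[[0,0,0],0]]'
```

```text
clock: 12.2
eef_pos: [601.2, 186.5, 106.4]
eef_rot: [3.009, 1.57, 0.272]
wrist_force: [-2.7, 0.3, 5.2]
finger_gap: 14.0
clock: 13.45
eef_pos: [601.3, 186.5, 106.4]
eef_rot: [2.94, 1.57, 0.203]
wrist_force: [-4.2, -1.5, 11.0]
finger_gap: 13.5
```

```bash
python3 -m handwheel '[[[-0.3,0.5,0],0.004],[[0,0.5,0],0.004],[[0,0.5,0],0.004],[[0,0.5,0],0.004],[[0,0.5,0],0.004],[[0,0.5,0],0.004],[[0,0.5,0],0.004],[[0,0.5,0],0.004],[[0,0,0],0],[[0,0,0],0]]'; python3 -m handwheel '[[[0,0.5,0],0.004],[[0,0.5,0],0.004],[[0,0.5,0],0.004],[[0,0.5,0],0.004],[[0,0.5,0],0.004],[[0,0.5,0],0.004],[[0,0,0],0],[[0,0,0],0],[[0,0,0],0],[[0,0,0],0]]'
```

```text
clock: 14.7
eef_pos: [602.8, 183.8, 106.5]
eef_rot: [-2.425, 1.569, 1.088]
wrist_force: [-2.8, 5.1, 6.4]
finger_gap: 13.2
clock: 15.95
eef_pos: [603.8, 181.1, 106.4]
eef_rot: [-2.391, 1.569, 1.099]
wrist_force: [-2.8, 5.8, 6.8]
finger_gap: 13.4
```

```bash
python3 -m handwheel '[[[0,0.5,0],0.004],[[0,0.5,0],0.004],[[0,0.5,0],0.004],[[0,0.5,0],0.004],[[0,0.5,0],0.004],[[0,0.5,0],0.004],[[0,0.5,0],0.004],[[0,0.5,0],0.004],[[0,0,0],0],[[0,0,0],0]]'
```

```text
clock: 17.2
eef_pos: [605.1, 177.3, 106.4]
eef_rot: [-2.38, 1.569, 1.078]
wrist_force: [-1.9, 5.5, 6.8]
finger_gap: 13.8
```

```bash
python3 -c "
from cell import manip
print(manip.read_state()['wrist_force'],manip.read_state()['joints'])"
```

```text
[-1.92488089  5.50449979  6.83373684] [0.22621336 0.57860531 1.38802616 0.00182227 1.17349108 1.48021711]
```

```bash
python3 -m handwheel '[[[0,0.5,0],0.004],[[0,0.5,0],0.004],[[0,0.5,0],0.004],[[0,0.5,0],0.004],[[0,0.5,0],0.004],[[0,0.5,0],0.004],[[0,0.5,0],0.004],[[0,0.5,0],0.004],[[0,0,0],0],[[0,0,0],0]]'
```

```text
clock: 18.45
eef_pos: [606.4, 173.4, 106.4]
eef_rot: [-2.392, 1.569, 1.034]
wrist_force: [-1.7, 5.5, 6.4]
finger_gap: 13.6
```

```bash
python3 -m handwheel '[[[0,0.5,0],0.004],[[0,0.5,0],0.004],[[0,0.5,0],0.004],[[0,0.5,0],0.004],[[0,0.5,0],0.004],[[0,0.5,0],0.004],[[0,0.5,0],0.004],[[0,0.5,0],0.004],[[0,0,0],0],[[0,0,0],0]]'
```

```text
clock: 19.7
eef_pos: [607.4, 169.5, 106.4]
eef_rot: [-2.407, 1.569, 0.987]
wrist_force: [-1.0, 5.6, 5.7]
finger_gap: 13.5
```

```bash
python3 -m handwheel '[[[0.1,0.5,0],0.004],[[0,0.5,0],0.004],[[0,0.5,0],0.004],[[0,0.5,0],0.004],[[0,0.5,0],0.004],[[0,0.5,0],0.004],[[0,0.5,0],0.004],[[0,0.5,0],0.004],[[0,0,0],0],[[0,0,0],0]]'
```

```text
clock: 20.95
eef_pos: [608.1, 164.4, 105.4]
eef_rot: [0.301, 1.57, -2.621]
wrist_force: [-0.3, 2.1, -1.4]
finger_gap: 13.9
```

```bash
python3 -m handwheel '[[[0.5,0,0],0],[[0.5,0,0],0],[[0.5,0,0],0],[[0.5,0,0],0],[[0.5,0,0],0],[[0.5,0,0],0],[[0,0,0],0],[[0,0,0],0],[[0,0,0],0],[[0,0,0],0]]'
```

```text
clock: 22.2
eef_pos: [608.2, 164.6, 102.6]
eef_rot: [-1.168, 1.571, 2.194]
wrist_force: [0.0, 1.5, -1.4]
finger_gap: 13.5
```

```bash
python3 -m handwheel '[[[1,0,0],0],[[1,0,0],0],[[1,0,0],0],[[1,0,0],0],[[1,0,0],0],[[1,0,0],0],[[1,0,0],0],[[1,0,0],0],[[0,0,0],0],[[0,0,0],0]]'
```

```text
clock: 23.45
eef_pos: [608.2, 164.6, 94.5]
eef_rot: [-0.267, 1.571, 3.094]
wrist_force: [-1.3, 1.4, -1.7]
finger_gap: 13.8
```

```bash
python3 -m handwheel '[[[0.8,0,0],0],[[0.8,0,0],0],[[0.8,0,0],0],[[0.8,0,0],0],[[0.8,0,0],0],[[0.8,0,0],0],[[0.8,0,0],0],[[0,0,0],0],[[0,0,0],0],[[0,0,0],0]]'
```

```text
clock: 24.7
eef_pos: [608.2, 164.6, 89.0]
eef_rot: [0.028, 1.571, -2.894]
wrist_force: [-0.5, 2.3, -1.7]
finger_gap: 13.4
```

```bash
python3 -m handwheel '[[[0.7,0,0],0],[[0.7,0,0],0],[[0.7,0,0],0],[[0.7,0,0],0],[[0.7,0,0],0],[[0.7,0,0],0],[[0.7,0,0],0],[[0,0,0],0],[[0,0,0],0],[[0,0,0],0]]'
```

```text
clock: 25.95
eef_pos: [608.2, 164.6, 84.1]
eef_rot: [0.29, 1.571, -2.632]
wrist_force: [-0.5, 1.9, -0.8]
finger_gap: 13.6
```

```bash
python3 -m handwheel '[[[0.6,0,0],0],[[0.6,0,0],0],[[0.6,0,0],0],[[0.6,0,0],0],[[0.6,0,0],0],[[0.6,0,0],0],[[0.6,0,0],0],[[0,0,0],0],[[0,0,0],0],[[0,0,0],0]]'
```

```text
clock: 27.2
eef_pos: [608.2, 164.6, 79.9]
eef_rot: [0.639, 1.571, -2.283]
wrist_force: [-0.3, -0.2, -0.7]
finger_gap: 13.9
```

```bash
python3 -m handwheel '[[[0.7,0,0],0],[[0.7,0,0],0],[[0.7,0,0],0],[[0.7,0,0],0],[[0.7,0,0],0],[[0.7,0,0],0],[[0.7,0,0],0],[[0.7,0,0],0],[[0,0,0],0],[[0,0,0],0]]'
```

```text
clock: 28.45
eef_pos: [608.2, 164.5, 74.2]
eef_rot: [0.956, 1.571, -1.966]
wrist_force: [-0.1, -4.5, 1.6]
finger_gap: 13.7
```

```bash
python3 -m handwheel '[[[0.3,0,0],0],[[0.3,0,0],0],[[0,0,0],0],[[0,0,0],0],[[0,0,0],0],[[0,0,0],0],[[0,0,0],0],[[0,0,0],0],[[0,0,0],0],[[0,0,0],0]]'
```

```text
clock: 29.7
eef_pos: [608.2, 164.5, 73.9]
eef_rot: [2.163, 1.571, -0.759]
wrist_force: [-0.6, -4.1, 4.6]
finger_gap: 13.7
```

```bash
python3 -m handwheel '[[[0,0,0],0],[[0,0,0],0],[[0,0,0],0],[[0,0,0],0],[[-5,0,0],0],[[-20,0,0],0],[[-30,0,0],0],[[-30,0,30],0],[[0,0,30],0],[[0,0,0],0]]' 140
python3 - <<'E'
from h import *
s=manip.read_state(); M=Rm(s['eef_rot']); print(np.round(s['eef_pos'],1),M.round(3).tolist(),np.round(s['joints'],2))
c=manip.camera('wrist'); save(c,'w7')
for n in('drift_grip','strap_bolt_hole'):
  for r in manip.cut_out(n,'wrist')[:1]:
    p=cloud(c,r['region']); print(n,round(r['confidence'],2),np.round(r['centre']),len(p),np.percentile(p,[2,98],axis=0).round(1).tolist())
E
```

```text
clock: 30.95
eef_pos: [549.1, 151.4, 160.9]
eef_rot: [-3.139, 1.569, 0.222]
wrist_force: [0.8, -0.7, 0.5]
finger_gap: 42.7
[549.1 151.4 160.9] [[0.002, 0.218, -0.976], [0.0, -0.976, -0.218], [-1.0, -0.0, -0.002]] [0.2  0.39 1.53 0.   1.22 1.56]
drift_grip 0.73 [312. 154.] 1277 [[597.4, 153.6, 57.4], [619.4, 175.5, 95.9]]
strap_bolt_hole 0.82 [308. 230.] 29724 [[459.4, 106.4, 53.4], [636.6, 201.0, 56.8]]
```

View pics/w7.png

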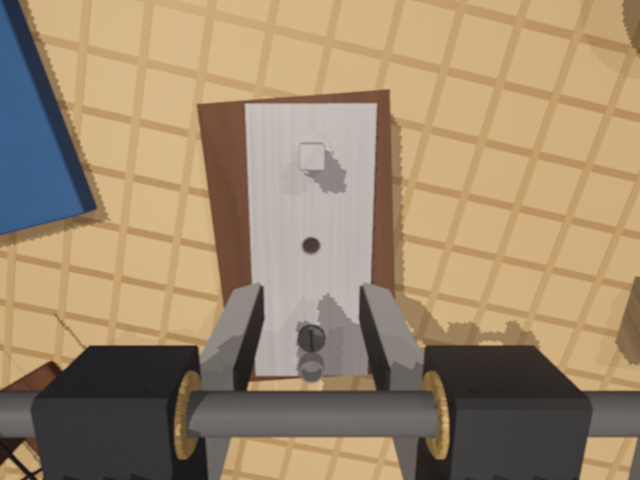

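```bash
python3 -m handwheel '[[[0,42,10.2],0],[[0,42,10.2],0],[[0,42,10.2],0],[[0,42,10.2],0],[[0,42,10.2],0],[[0,42,10.2],0],[[0,42,10.2],0],[[0,0,0],0.0995],[[30,0,0],0.0995],[[0,0,0],0]]'
python3 - <<'E'
from h import *
im=cv2.imread('pics/w7.png')
s=manip.read_state(); M=Rm(s['eef_rot']); print(np.round(s['eef_pos'],1),M.round(3).tolist(),np.round(s['joints'],2))
print('y ang',np.degrees(np.arctan2(M[1,1],M[0,1])))
c=manip.camera('wrist'); save(c,'w8')
for r in manip.cut_out('bolt_grip','wrist')[:1]:
    p=cloud(c,r['region']); print(round(r['confidence'],2),np.round(r['centre']),len(p))
    q=p[(p[:,2]>74)&(p[:,2]<84)]; b=cv2.minAreaRect(q[:,:2].astype(np.float32));print(' top',len(q),q.mean(0).round(1),b)
    print((M.T@(np.array([*b[0],69])-s['eef_pos'])).round(1))
E
```

```text
clock: 32.35
eef_pos: [543.6, -151.0, 126.9]
eef_rot: [-0.358, 1.567, 2.805]
wrist_force: [-0.2, -0.4, 1.2]
finger_gap: 42.2
[ 543.6 -151.   126.9] [[-0.004, 0.021, -1.0], [0.001, -1.0, -0.021], [-1.0, -0.001, 0.004]] [-0.34  0.42  1.58  0.    1.15  1.21]
y ang -88.78747500741551
0.96 [307. 264.] 1617
 top 787 [ 544.  -150.6   78. ] ((543.244140625, -150.4669189453125), (23.904020309448242, 9.715287208557129), 1.3429926633834839)
[57.9 -0.4  0.1]
```

```bash
python3 -m handwheel '[[[25,-0.3,0],0],[[20,0,0],0],[[14,0,0],0],[[4,0,0],0],[[0,0,0],0],[[0,0,0],0],[[0,0,0],0],[[0,0,0],0],[[0,0,0],0],[[0,0,0],0]]' && python3 -m handwheel '[[[0,0,0],0],[[0,0,0],0],[[0,0,0],0],[[0,0,0],0],[[0,0,0],0],[[0,0,0],0],[[0,0,0],0],[[0,0,0],0],[[0,0,0],0],[[0,0,0],0]]' 255 40
python3 - <<'E'
from h import *
from cell import manip
# bolt hole from w7 pose (recorded), plane 55.4: use tool-relative camera calibration
im=cv2.cvtColor(cv2.imread('pics/w7.png'),cv2.COLOR_BGR2GRAY)
sub=(im[230:260,296:326]<110).astype(np.uint8); n,l,st,ce=cv2.connectedComponentsWithStats(sub); i=1+np.argmax(st[1:,4]); uv=ce[i]+[296,230]; print(uv,st[i])
s=manip.read_state(); M=Rm(s['eef_rot']); c=manip.camera('wrist')
t=M.T@(np.array(c['xyz'])-s['eef_pos']); O=M.T@Rm(c['orientation']); 
import json
Mw=np.array([[0.002,0.218,-0.976],[0,-0.976,-0.218],[-1,0,-0.002]]); T=np.array([549.1,151.4,160.9])
c2=dict(mtx=c['mtx'],xyz=T+Mw@t,orientation=R.from_matrix(Mw@O).as_euler('xyz'))
print('bolt hole',world(c2,[uv],55.4).round(1),'drift top centre',world(c2,[(312,156)],95.4).round(1))
E
```

```text
clock: 33.7
eef_pos: [544.1, -150.7, 65.8]
eef_rot: [-3.027, 1.571, 0.136]
wrist_force: [-0.6, -0.6, -0.1]
finger_gap: 42.6
clock: 34.95
eef_pos: [544.0, -150.7, 65.7]
eef_rot: [0.143, 1.571, -2.978]
wrist_force: [-0.1, 0.2, 0.4]
finger_gap: 9.8
[310.67980296 245.04926108] [  7   8  17  15 203]
bolt hole [[550.4 152.3  55.4]] drift top centre [[608.9 164.6  95.4]]
```

```bash
python3 -m handwheel '[[[-50,0,0],0],[[-45,0,0],0],[[0,-41.5,6.6],0],[[0,-41.5,6.6],0],[[0,-41.5,6.6],0],[[0,-41.5,6.6],0],[[0,-41.5,6.6],0],[[0,-41.5,6.6],0],[[0,-41.5,6.6],0],[[0,0,0],-0.0995]]'; python3 -m handwheel '[[[0,0,0],-0.0995],[[0,0,0],0],[[0,0,0],0],[[0,0,0],0],[[0,0,0],0],[[0,0,0],0],[[0,0,0],0],[[0,0,0],0],[[0,0,0],0],[[0,0,0],0]]'
cat > look.py <<'E'
from h import *
import sys
s=manip.read_state(); M=Rm(s['eef_rot']); print(np.round(s['eef_pos'],1),M.round(3).tolist(),np.round(s['joints'],2))
c=manip.camera('wrist'); save(c,sys.argv[1]); C=Rm(c['orientation']);K=c['mtx']
def proj(t):
    q=C.T@(np.array(s['eef_pos'])+M@np.array(t)-c['xyz']); return np.round([K[0,0]*q[0]/-q[2]+K[0,2],K[1,1]*-q[1]/-q[2]+K[1,2]],1)
for t in([54.7,0,-3.5],[54.7,0,-2.7],[51.7,0,-5],[51.7,0,-4.2]): print(t,proj(t))
g=cv2.cvtColor(c['pixels'],cv2.COLOR_RGB2GRAY)
p0=proj(M.T@(np.array([550.2,152,55.4])-s['eef_pos'])).astype(int); print('expect',p0)
u,v=p0; w=16; sub=(g[v-w:v+w,u-w:u+w]<110).astype(np.uint8); n,l,st,ce=cv2.connectedComponentsWithStats(sub)
i=1+np.argmax(st[1:,4]); uv=ce[i]+[u-w,v-w]; p=world(c,[uv],55.4)[0]
print(uv.round(1),st[i],p.round(1),'rel',(M.T@(p-s['eef_pos'])).round(2))
cv2.imwrite(f'pics/{sys.argv[1]}c.png',cv2.resize(c['pixels'][110:290,222:402,::-1],(600,600),interpolation=cv2.INTER_CUBIC))
E
python3 look.py w9
```

```text
clock: 36.25
eef_pos: [491.2, 141.0, 160.7]
eef_rot: [-1.217, 1.57, 2.049]
wrist_force: [-0.2, -1.0, -0.4]
finger_gap: 9.5
clock: 37.5
eef_pos: [491.8, 138.8, 160.7]
eef_rot: [-3.125, 1.571, 0.236]
wrist_force: [0.3, -0.3, -0.6]
finger_gap: 9.8
[491.8 138.8 160.7] [[0.0, 0.218, -0.976], [0.0, -0.976, -0.218], [-1.0, -0.0, -0.0]] [0.2  0.27 1.7  0.   1.18 1.55]
[54.7, 0, -3.5] [311.8 265.2]
[54.7, 0, -2.7] [311.8 266.6]
[51.7, 0, -5] [311.8 264.2]
[51.7, 0, -4.2] [311.8 265.7]
expect [311 154]
[310.9 155. ] [  7   8  18  19 258] [549.9 152.3  55.4] rel [105.34  -0.51 -59.58]
```

View pics/w9c.png

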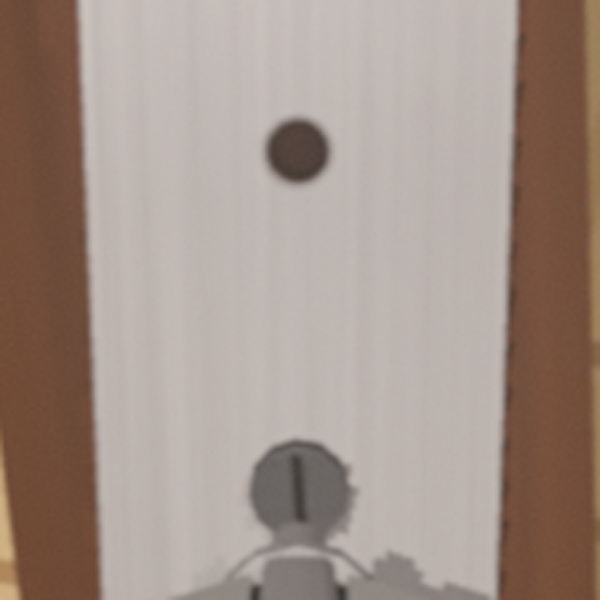

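```bash
python3 -m handwheel '[[[0,-0.4,-30.4],0],[[0,0,-30],0],[[0,0,0],0],[[15,0,0],0],[[15,0,0],0],[[12,0,0],0],[[3,0,0],0],[[0,0,0],0],[[0,0,0],0],[[0,0,0],0]]' && python3 -m handwheel '[[[1,0,0],0],[[1,0,0],0],[[1,0,0],0],[[1,0,0],0],[[1,0,0],0],[[0.5,0,0],0],[[0.5,0,0],0],[[0.5,0,0],0],[[0,0,0],0],[[0,0,0],0]]'
```

```text
clock: 38.8
eef_pos: [550.8, 152.4, 116.1]
eef_rot: [-3.118, 1.57, 0.244]
wrist_force: [0.2, -0.1, -0.3]
finger_gap: 9.4
clock: 40.05
eef_pos: [550.7, 152.3, 109.3]
eef_rot: [2.904, 1.571, -0.018]
wrist_force: [0.2, -0.0, -0.7]
finger_gap: 9.7
```

```bash
python3 -m handwheel '[[[0.5,0,0],0],[[0.5,0,0],0],[[0.5,0,0],0],[[0.5,0,0],0],[[0.5,0,0],0],[[0.5,0,0],0],[[0.5,0,0],0],[[0.5,0,0],0],[[0,0,0],0],[[0,0,0],0]]'
```

```text
clock: 41.3
eef_pos: [550.7, 152.3, 105.2]
eef_rot: [0.819, 1.571, -2.102]
wrist_force: [0.3, 0.8, -0.9]
finger_gap: 10.0
```

```bash
python3 -m handwheel '[[[0.5,0,0],0],[[0.5,0,0],0],[[0.5,0,0],0],[[0.5,0,0],0],[[0.5,0,0],0],[[0.5,0,0],0],[[0.5,0,0],0],[[0.5,0,0],0],[[0,0,0],0],[[0,0,0],0]]'
```

```text
clock: 42.55
eef_pos: [550.7, 152.4, 101.2]
eef_rot: [-2.519, 1.571, 0.843]
wrist_force: [-0.4, -0.9, -1.8]
finger_gap: 9.8
```

Entered the wood's hole without force; carry on down.

```bash
python3 -m handwheel '[[[0.8,0,0],0],[[0.8,0,0],0],[[0.8,0,0],0],[[0.8,0,0],0],[[0.8,0,0],0],[[0.8,0,0],0],[[0.8,0,0],0],[[0.8,0,0],0],[[0.8,0,0],0],[[0,0,0],0]]'
```

```text
clock: 43.8
eef_pos: [550.6, 152.3, 94.0]
eef_rot: [0.108, 1.571, -2.814]
wrist_force: [0.7, -0.5, -1.1]
finger_gap: 9.6
```

```bash
python3 -c "
from cell import manip
print(manip.read_state()['wrist_force'],manip.read_state()['eef_pos'])"
```

```text
[ 0.68495293 -0.48380499 -1.05860572] [550.6418824  152.33693564  93.95491674]
```

```bash
python3 -m handwheel '[[[1,0,0],0],[[1,0,0],0],[[1,0,0],0],[[1,0,0],0],[[1,0,0],0],[[1,0,0],0],[[1,0,0],0],[[1,0,0],0],[[1,0,0],0],[[0,0,0],0]]'
```

```text
clock: 45.05
eef_pos: [550.6, 152.3, 84.9]
eef_rot: [0.006, 1.571, -2.916]
wrist_force: [-0.4, -1.1, -1.0]
finger_gap: 9.7
```

```bash
python3 -m handwheel '[[[0.9,0,0],0],[[0.9,0,0],0],[[0.9,0,0],0],[[0.9,0,0],0],[[0.9,0,0],0],[[0.9,0,0],0],[[0.9,0,0],0],[[0.9,0,0],0],[[0.9,0,0],0],[[0,0,0],0]]'; python3 -m handwheel '[[[0.3,0,0],0],[[0.3,0,0],0],[[0.3,0,0],0],[[0.3,0,0],0],[[0,0,0],0],[[0,0,0],0],[[0,0,0],0],[[0,0,0],0],[[0,0,0],0],[[0,0,0],0]]'
```

```text
clock: 46.3
eef_pos: [550.6, 152.3, 76.8]
eef_rot: [0.132, 1.571, -2.79]
wrist_force: [0.8, -0.9, -0.4]
finger_gap: 9.8
clock: 47.55
eef_pos: [550.7, 152.4, 76.1]
eef_rot: [3.032, 1.57, 0.11]
wrist_force: [-3.4, -0.8, 5.7]
finger_gap: 10.1
```

Contact at exactly the predicted height: seated. Release, back off and check.

```bash
python3 -m handwheel '[[[0,0,0],0],[[0,0,0],0],[[0,0,0],0],[[0,0,0],0],[[-5,0,0],0],[[-20,0,0],0],[[-30,0,0],0],[[-40,0,30],0],[[0,0,30],0],[[0,0,0],0]]' 140
python3 - <<'E'
from h import *
s=manip.read_state(); print(np.round(s['eef_pos'],1),s['finger_gap'])
c=manip.camera('wrist'); save(c,'w10')
for cam in('wrist','top','scene'):
  if cam!='wrist': c=manip.camera(cam)
  if cam=='top': save(c,'t10')
  for n in('drift_grip','bolt_grip','strap','glass','bowl','spec_holder','tube_box','comb','book'):
    for r in manip.cut_out(n,cam)[:1]:
      if r['confidence']<.4: continue
      p=cloud(c,r['region']); print(cam,n,round(r['confidence'],2),np.round(r['centre']),np.median(p,0).round(),np.percentile(p,98,axis=0).round(1))
E
```

```text
clock: 48.8
eef_pos: [491.3, 139.2, 171.7]
eef_rot: [-3.129, 1.57, 0.233]
wrist_force: [0.6, 0.3, -0.5]
finger_gap: 42.3
[491.3 139.2 171.7] 42.27384450812745
wrist drift_grip 0.98 [312.  53.] [605. 164.  93.] [615.1 175.3  95.9]
wrist bolt_grip 0.6 [312. 156.] [550. 152.  88.] [560.4 163.3  89.8]
wrist strap 0.97 [314. 140.] [559. 152.  55.] [637.1 201.4  56.7]
wrist spec_holder 0.9 [ 36. 340.] [358. 335.  12.] [388.7 371.7 104.6]
wrist book 0.93 [37. 83.] [554. 352.  21.] [603.  374.8  22.9]
top glass 0.71 [423. 167.] [ 730. -216.   62.] [ 753.  -178.2  104.6]
top bowl 0.67 [354. 140.] [795. -57.  22.] [834.5  -6.6  45.2]
top spec_holder 0.81 [169. 348.] [341. 335.  13.] [401.  425.3 119. ]
top tube_box 0.82 [529. 314.] [ 394. -380.  130.] [ 416.8 -370.5  143.3]
top comb 0.56 [482. 195.] [ 665. -363.    3.] [ 729.8 -325.2    7.7]
top book 0.98 [138. 231.] [582. 418.  21.] [684.8 503.3  24.3]
scene drift_grip 0.58 [370. 218.] [612. 159.  74.] [617.7 170.6  94.6]
scene bolt_grip 0.73 [350. 211.] [553. 148.  69.] [562.7 170.4  88.3]
scene strap 0.64 [347. 217.] [556. 140.  54.] [638.8 198.2  60.8]
scene glass 0.87 [262. 315.] [ 738. -217.   72.] [ 756.1 -179.5  104. ]
scene bowl 0.72 [353. 309.] [777. -45.  27.] [836.7  -5.4  44.3]
scene spec_holder 0.55 [349. 178.] [353. 334.  16.] [387.2 371.9 115.4]
scene tube_box 0.77 [ 95. 263.] [ 415. -399.   87.] [ 421.6 -374.1  141.9]
scene comb 0.69 [177. 362.] [ 674. -361.    4.] [ 733.8 -326.6    6.7]
scene book 0.72 [ 93. 262.] [ 415. -399.   86.] [ 421.6 -373.5  141.9]
```

View pics/w10.png

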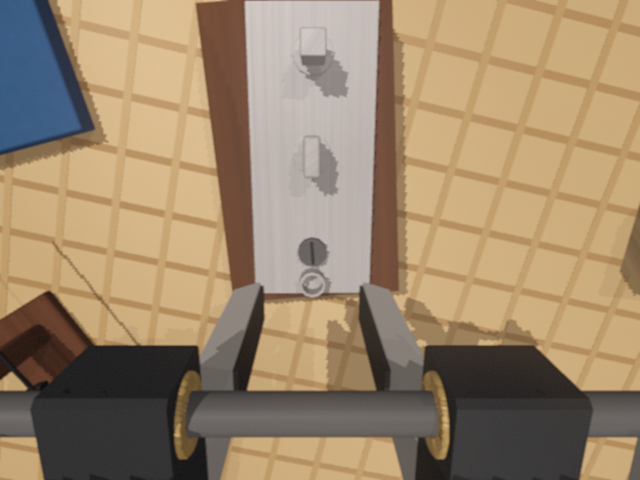

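```bash
python3 -c "
from cell import manip
print(manip.sign_off())"
```

```text
the job is handed in; nothing more can be done
None
```

The drift pin is home in the strap's outer hole and the thumb bolt is home in the middle hole. The job was handed in just after 48.8 s, with no verdict reported.

- **Drift:** I put the tip through the outer hole and dragged the strap clockwise along the arc, pressing at about 6 N. After about 22 mm the pin dropped into the wood's hole. It seated with about 5 N down and 4 N sideways at the end.
- **Bolt:** It went down almost without force and met the strap at the predicted height, with about 6 N at the end.
- **Forces:** The highest reading was about 12 N in total, when the drift's tip first touched the wood. Forces were read only at the end of each call, so brief peaks in between would not show.

The last pictures show both parts upright on the strap, with tops at 95.9 mm (drift) and 89.8 mm (bolt). Fully home would be 95.4 and 89.4 mm, so both collars are flush within the camera's 2 mm calibration. The glass, bowl, tube box, comb and book stand within about 1 mm of where they started. The spectacle holder was checked from the scene camera, because the first top picture did not find it. The gripper was open and about 75 mm clear of the mount.

One check disagreed: the scene camera's last report for the book landed on the tube box. The top camera found the book where it was at the start.

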